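# Sort full and empty slug tins by weight

### The arm

A 7-joint arm with a two-finger parallel gripper is mounted at the origin on a cart in front of the work surface, level with it; the furniture and walls round the work are solid. World frame = base frame: x ahead of the robot, y to its left, z up, the work surface at z = 0. Lengths are in m, angles in rad, forces in N, time in s.
With the tool pointing down it reaches from about 0.4 to 0.85 m from the base axis. Payload 10.4 kg.
Tool frame: the origin (TCP) lies midway between the tips of the shut fingers; the grasp point (between the pads) lies 19 mm behind it; z points along the fingers, y is the line along which they close (so a half turn about z gives the same grasp; the last joint's range is limited). The gripper opens to 87 mm and grips with 3 to 60 N. Pads are 19 mm wide; open, the fingers measure 117 mm over their backs; the gripper's body (75 mm by 190 mm) begins 51 mm behind the grasp point.
Start: joints at [1.142, 0.332, -0.065, 1.46, 0.022, 1.35, -0.088], TCP at [0.247, -0.574, 0.188] pointing down, gripper open.
Joint ranges: [-2.6, 2.6], [-0.5, 2.12], [-1.47, 1.34], [0.16, 2.42], [-1.27, 4.41], [0.06, 2.06], [-2.6, 2.6]. Speed limits (rad/s): [2.22, 2.22, 2.79, 2.79, 3.14, 3.14, 3.14].

### API

Orientations are given as a unit quaternion [x, y, z, w].
In Python, from bench import r gives the robot as it stands.
- The arm moves only by the tool arm_command, never from a script. Its arguments are lists of equal length, an entry for each row: "xyz": the shift along the world's x, y, z in m, a list of three; "rot": the turn, a rotation vector about the world's x, y, z in rad, a list of three. In form: {"xyz": [[tx, ty, tz], ...], "rot": [[ax, ay, az], ...]}. A call has 1 to 20 rows; each row is the pose to reach, as a shift and turn from the pose commanded when the call began; what a row does not reach only later rows make up. A row lasts 1/12 s, in which the tool goes at most 41.7 mm and 7.16 degrees, less where a joint would pass 70% of its speed; a pose out of reach is approached as far as the arm can. A call with a gripper value outside its range is refused whole. "grip" is the opening, from 0 (shut) to 1 (fully open), set as the call begins (left out, the last holds). The fingers move at their own pace and stop on an object; "squeeze" is the grip in N (left out, the last holds). Time passes only in rows, so rows that repeat a pose let the fingers close. It gives the time, the measured TCP pose, the force, the opening and the grip force at its end, in the units of the state.
- r.read_state(): the state, without advancing time (a new reading comes with each control period).
- r.camera(name): name is "scene" or "side" or "wrist"; returns the picture (384x512x3 uint8, red, green, blue); there is no depth.
- r.camera_model(name): a dict with "fx", "fy", "cx", "cy" (pixels), "k1" (the pictures are not rectified: a ray, as slopes to the right and down, at radius r is drawn at 1 + k1 r^2 times it, then the intrinsics apply), "T" (4x4, takes a point from camera to world coordinates). Camera axes: x right, y up, looking along -z (the intrinsics and any distortion apply to the point x, -y, -z); pixel columns grow to the right and rows downward; lengths in m; the calibration is good to about 2 mm. A picture is of the moment at which its call begins: read the wrist's pose just before it. camera_model takes no time and is no camera call; for the wrist camera it gives the pose at the moment of the call.
- r.close_job(): hands the job in; it is judged then, once.
Trained networks look in the newest picture that a camera, given by its name, has taken for a name from the list of things; names that differ only in an ending like _2 or _b are one class to them, and where a whole thing is asked for, a point or a joint stands for the part that bears it (a point fixed in the world has none). Each returns a list of dicts, best first, with "conf" (0 to 1); they miss things now and then, are a little off and sometimes report something else, mostly with a low value. They report only what shows in the picture. A call takes as long as a camera call. They do not tell look-alikes from the thing itself.
- r.look_for(label, camera): "at" ([x, y, z] in m, in the coordinates of the camera as it stood for that picture, good to about 4 mm: the middle of the surface that is visible of it).
- r.spot_point(label, camera): "at" ([x, y, z] in m, in the coordinates of the camera as it stood for that picture, good to about 4 mm: a listed point, or the origin of a listed thing).
The state is a dict: "time": time; "joint_positions": joint angles; "joint_vel": joint speeds; "joint_torque": joint torques, N m; "ee_pos": TCP position; "eef_rot": TCP orientation; "ft_force": force on the tool from outside, world axes, zero at the start; "torque": the same for the moment, N m; "width": finger opening in m; "grip_force": force on a finger pad.
Only numpy, scipy, OpenCV 4.12 (cv2) and the standard library are available. Lean on these libraries where they do the work, as an engineer would, in place of code of your own. Each camera call takes 0.05 s, during which the arm holds its last target. There are 200 camera calls.

### The job

Two identical closed aluminium tins stand on the bench, and only their weight tells whether they still hold a brass slug. Lift each one to feel how heavy it is, then set every full (heavy) tin upright in the brown wooden tray and every empty (light) tin upright in the blue tray; both may belong in the same tray.

Things in the scene. Friction and masses are not known exactly. Their poses are not given: they have to be found in the camera images.
- tin_a_mid (a point): Closed aluminium tin with a dark-rimmed lid, upright; the other looks the same. Body 47 mm in diameter, lid 43 mm, 62 mm tall; grasp round the body from above. The point is its centre, 31 mm above its underside; z up. Full (brass slug inside) it weighs 0.40 to 0.58 kg in all, empty (cork plug) 0.08 to 0.14 kg; both may be full, both empty, or one of each.
- tin_b_mid (a point): Closed aluminium tin with a dark-rimmed lid, upright; the other looks the same. Body 47 mm in diameter, lid 43 mm, 62 mm tall; grasp round the body from above. The point is its centre, 31 mm above its underside; z up. Full (brass slug inside) it weighs 0.40 to 0.58 kg in all, empty (cork plug) 0.08 to 0.14 kg; both may be full, both empty, or one of each.
- tray_wood: Low dark brown wooden tray, for full tins. 160 mm along its x by 110 mm along its y, 12 mm high, floor and walls 4 mm thick, open on top and fixed to the bench; holds both tins side by side, 82 mm apart along x. Origin: centre of its underside; z up. Its long side lies roughly along the world x.
- tray_blue: Low blue plastic tray, for empty tins. 160 mm along its x by 110 mm along its y, 12 mm high, floor and walls 4 mm thick, open on top and fixed to the bench; holds both tins side by side, 82 mm apart along x. Origin: centre of its underside; z up. Its long side lies roughly along the world x.
Things that resemble listed ones, but are neither listed nor needed, are in the scene too. Leave any pink or turquoise look-alike of the part that bears tin_a_mid alone.

How it is judged:
At the end, for the whole second after the job is handed in: Each tin stands released, at rest and upright (within about 10 degrees) on the floor of its tray, its centre at least 20 mm inside the tray's outer edges: tins with a brass slug (pressing on the tray with more than 2.6 N) in the brown wooden tray, empty ones (less than 2.6 N) in the blue tray (((x of tin_a_mid in the frame of tray_wood between -0.06 and 0.06 m and y of tin_a_mid in the frame of tray_wood between -0.035 and 0.035 m and z of tin_a_mid in the frame of tray_wood between 0.025 and 0.045 m and contact force between tin_a and tray_wood above 2.6 N) or (x of tin_a_mid in the frame of tray_blue between -0.06 and 0.06 m and y of tin_a_mid in the frame of tray_blue between -0.035 and 0.035 m and z of tin_a_mid in the frame of tray_blue between 0.025 and 0.045 m and contact force between tin_a and tray_blue between 0.3 and 2.6 N)) and angle between each of tin_a_mid, tin_b_mid's own z axis and vertical below 0.17 rad and linear speed of each of tin_a, tin_b below 0.02 m/s and ((x of tin_b_mid in the frame of tray_wood between -0.06 and 0.06 m and y of tin_b_mid in the frame of tray_wood between -0.035 and 0.035 m and z of tin_b_mid in the frame of tray_wood between 0.025 and 0.045 m and contact force between tin_b and tray_wood above 2.6 N) or (x of tin_b_mid in the frame of tray_blue between -0.06 and 0.06 m and y of tin_b_mid in the frame of tray_blue between -0.035 and 0.035 m and z of tin_b_mid in the frame of tray_blue between 0.025 and 0.045 m and contact force between tin_b and tray_blue between 0.3 and 2.6 N))); the robot touches nothing.
It also fails if it takes over 58 s, if anything falls off the work surface, if the arm or the gripper's body presses on something with over 40 N, if the wrist force passes 120 N, or if a joint passes its speed limit or range.

## Working session

There is one attempt and no reset: what is moved stays moved. The work goes in short steps, Python scripts to look and compute and a tool call to move; the robot and the scene stay as the last step left them, time stands still between calls to the robot, and variables do not carry over. Pictures are saved under pics/ and viewed, at most 10 in all, crops included, and the job is handed in when it is done.

Besides the shell and the picture viewer there is one more tool, called after "Request:" as name(argument=value, ...) on one line, values as JSON. arm_command: Moves the arm, as the interface text tells. Its arguments: {"type":"object","properties":{"xyz":{"type":"array"},"rot":{"type":"array"},"grip":{"type":"number"},"squeeze":{"type":"number"}},"required":["xyz","rot"]}

```bash
mkdir -p pics
cat > h.py <<'E'
import numpy as np, cv2
from bench import r
def w(cam,at):
    T=np.array(r.camera_model(cam)["T"]); return (T@np.append(at,1))[:3]
def pix(cam,at):
    m=r.camera_model(cam); x,y=at[0]/-at[2],-at[1]/-at[2]; s=1+m["k1"]*(x*x+y*y)
    return m["fx"]*x*s+m["cx"],m["fy"]*y*s+m["cy"]
def rep(cam,labels,f="spot_point"):
    for l in labels:
        for d in getattr(r,f)(l,cam): print(cam,f,l,round(d["conf"],2),w(cam,d["at"]).round(3),np.round(pix(cam,d["at"])))
def ray(cam,u,v,z):
    m=r.camera_model(cam);T=np.array(m["T"]);K=np.array([[m["fx"],0,m["cx"]],[0,m["fy"],m["cy"]],[0,0,1.]])
    p=cv2.undistortPoints(np.array([[[u,v]]],float),K,np.array([m["k1"],0,0,0,0.]))[0,0]
    d=T[:3,:3]@np.array([p[0],-p[1],-1]);o=T[:3,3];return (o+d*(z-o[2])/d[2]).round(4)
E
python3 - <<'E'
from h import *
a=[r.camera(c) for c in("scene","side")]
cv2.imwrite("pics/1.png",a[0][:,:,::-1]);cv2.imwrite("pics/2.png",a[1][:,:,::-1])
for c in("scene","side"): rep(c,["tin_a_mid","tray_wood","tray_blue"])
s=r.read_state();print({k:np.round(v,3) for k,v in s.items()})
E
```

```text
scene spot_point tin_a_mid 0.98 [0.432 0.181 0.029] [278. 216.]
scene spot_point tin_a_mid 0.83 [0.383 0.264 0.029] [284. 247.]
scene spot_point tin_a_mid 0.82 [0.481 0.081 0.031] [275. 184.]
scene spot_point tray_wood 0.92 [0.507 0.364 0.001] [196. 275.]
scene spot_point tray_blue 0.79 [ 0.494 -0.053  0.002] [292. 166.]
side spot_point tin_a_mid 0.94 [0.483 0.085 0.028] [265. 189.]
side spot_point tin_a_mid 0.81 [0.381 0.266 0.03 ] [297. 247.]
side spot_point tray_wood 0.7 [ 0.505  0.366 -0.001] [226. 283.]
side spot_point tray_blue 0.56 [ 0.493 -0.054 -0.   ] [271. 168.]
{'time': np.float64(0.4), 'joint_positions': array([ 1.142,  0.332, -0.065,  1.46 ,  0.022,  1.35 , -0.088]), 'joint_vel': array([-0.001, -0.001, -0.001, -0.001,  0.001,  0.   , -0.   ]), 'joint_torque': array([-2.0000e-03, -6.2237e+01,  2.4000e-02, -3.8967e+01, -6.1000e-02,
        3.4000e-02,  0.0000e+00]), 'ee_pos': array([ 0.247, -0.574,  0.188]), 'eef_rot': array([ 0.979,  0.202, -0.   , -0.   ]), 'ft_force': array([-0.415,  0.079,  0.087]), 'torque': array([-0.014, -0.037,  0.048]), 'grip_force': np.float64(0.0), 'width': np.float64(0.087)}
```

View pics/1.png

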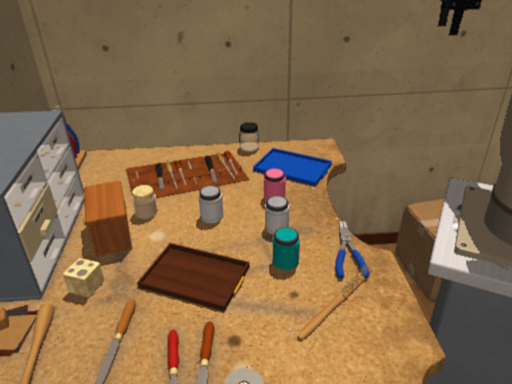

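View pics/2.png

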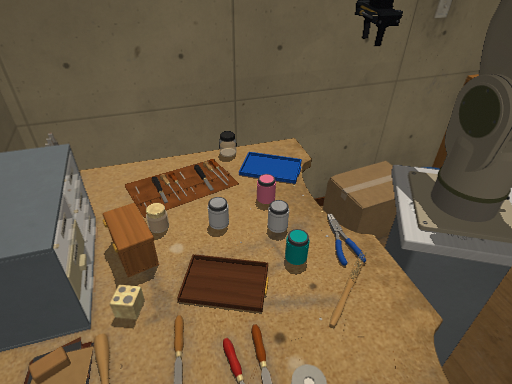

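The aluminium tins are at scene (210,205) and (278,216), and side (219,213) and (278,217). They could be confused with pink (275,184), turquoise (285,248), the cream tin (144,202) and the glass jar (249,137). Next I'll do a crop check and the raycasts.

Run:
```python
from h import *
i=cv2.imread("pics/1.png");cv2.imwrite("pics/3.png",cv2.resize(i[120:320,120:370],None,fx=3,fy=3,interpolation=cv2.INTER_CUBIC)[:600])
# lid centres z=.062 / body mid
for c,l in(("scene",[(210,190),(277.5,201)]),("side",[(219,202),(279.5,207)])):
    for p in l: print(c,p,"lid",ray(c,*p,.062))
for c,l in(("scene",[(172,246),(249,264),(223,307),(139,278)]),("side",[(191,257),(269,262),(266,310),(179,304)]),("scene",[(272,150),(331,163),(319,184),(254,168)]),("side",[(246,154),(302,159),(298,181),(240,174)])):
    P=np.array([ray(c,*p,.012) for p in l]);print(c,P[:,:2].tolist(),P.mean(0).round(3))
r.camera("scene");rep("scene",["tin_a_mid","tray_wood","tray_blue"],"look_for");rep("scene",["tin_b_mid"])
```

```text
scene (210, 190) lid [0.5702 0.1987 0.062 ]
scene (277.5, 201) lid [0.4327 0.1796 0.062 ]
side (219, 202) lid [0.5671 0.1999 0.062 ]
side (279.5, 207) lid [0.4317 0.1858 0.062 ]
scene [[0.5803, 0.3261], [0.4298, 0.3111], [0.4234, 0.4158], [0.5834, 0.4184]] [0.504 0.368 0.012]
side [[0.5916, 0.3273], [0.4315, 0.3039], [0.4162, 0.4157], [0.5733, 0.4391]] [0.503 0.372 0.012]
scene [[0.5637, -0.0922], [0.4079, -0.0879], [0.4035, 0.0132], [0.5661, 0.0078]] [ 0.485 -0.04   0.012]
side [[0.5739, -0.0897], [0.4094, -0.1008], [0.4076, 0.0098], [0.566, 0.0141]] [ 0.489 -0.042  0.012]
scene look_for tin_a_mid 0.81 [0.475 0.099 0.051] [274. 181.]
scene look_for tin_a_mid 0.63 [0.43  0.196 0.048] [275. 212.]
scene look_for tin_a_mid 0.61 [0.376 0.281 0.042] [284. 249.]
scene look_for tray_wood 0.95 [ 0.5    0.365 -0.001] [199. 278.]
scene look_for tray_blue 0.8 [ 0.482 -0.056  0.005] [297. 165.]
scene spot_point tin_b_mid 0.94 [0.571 0.197 0.025] [211. 205.]
```

View pics/3.png

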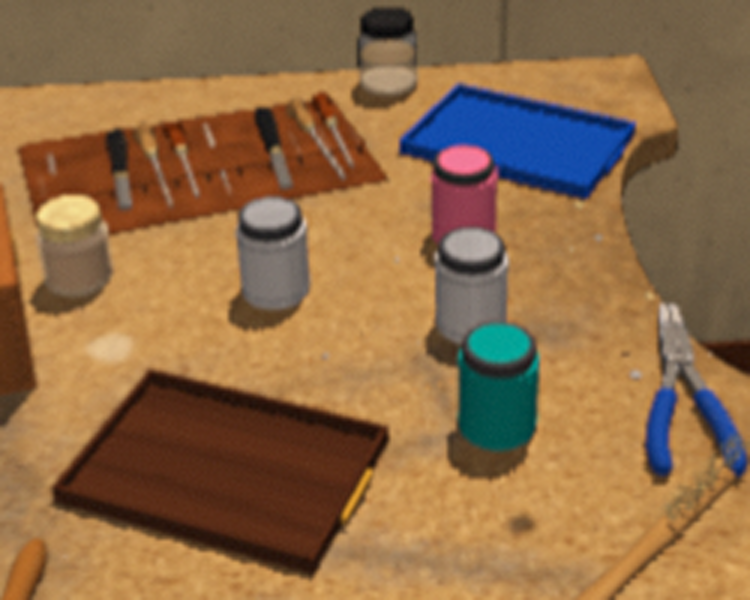

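The crop confirms the two bare grey tins: near N ≈ (0.432, 0.183) and far F ≈ (0.569, 0.199). Pink and turquoise lie either side of N, so I'll close the fingers across that line. First I hover over N.

Request:
arm_command(xyz=[[0.02, 0.025, 0], [0.047, 0.055, 0], [0.073, 0.087, 0], [0.1, 0.119, 0], [0.126, 0.15, 0], [0.153, 0.182, 0], [0.18, 0.214, 0], [0.2, 0.25, 0], [0.22, 0.285, 0], [0.235, 0.32, 0], [0.245, 0.36, 0], [0.25, 0.4, 0], [0.25, 0.44, 0], [0.25, 0.48, 0], [0.248, 0.52, 0], [0.243, 0.56, 0], [0.235, 0.6, 0], [0.225, 0.64, 0], [0.21, 0.68, 0], [0.2, 0.715, 0]], rot=[[0, 0, 0.05], [0, 0, 0.12], [0, 0, 0.2], [0, 0, 0.28], [0, 0, 0.36], [0, 0, 0.44], [0, 0, 0.52], [0, 0, 0.6], [0, 0, 0.68], [0, 0, 0.76], [0, 0, 0.84], [0, 0, 0.92], [0, 0, 1.0], [0, 0, 1.08], [0, 0, 1.16], [0, 0, 1.24], [0, 0, 1.32], [0, 0, 1.4], [0, 0, 1.48], [0, 0, 1.56]], grip=1)

```text
time: 2.32
ee_pos: [0.4454, 0.1431, 0.1881]
eef_rot: [0.553, 0.833, 0.0, 0.0]
ft_force: [0.1, -0.7, -0.1]
width: 0.0869
grip_force: 0.0
```

Request:
arm_command(xyz=[[-0.008, 0.02, 0], [-0.015, 0.042, 0], [-0.015, 0.042, 0], [-0.015, 0.042, 0], [-0.015, 0.042, 0]], rot=[[0, 0, 0], [0, 0, 0], [0, 0, 0], [0, 0, 0], [0, 0, 0]])

```text
time: 2.73
ee_pos: [0.4321, 0.182, 0.1879]
eef_rot: [0.555, 0.832, -0.0, 0.0]
ft_force: [-0.4, 0.2, -1.2]
width: 0.087
grip_force: 0.0
```

Run:
```python
from h import *
i=r.camera("wrist");cv2.imwrite("pics/4.png",i[:,:,::-1])
rep("wrist",["tin_a_mid","tray_wood"])
s=r.read_state();print({k:np.round(s[k],4).tolist() for k in("time","ee_pos","eef_rot","ft_force","joint_positions")})
```

```text
wrist spot_point tin_a_mid 0.8 [0.382 0.263 0.031] [242.  94.]
wrist spot_point tin_a_mid 0.59 [0.439 0.179 0.032] [259. 176.]
wrist spot_point tray_wood 0.67 [ 0.509  0.362 -0.002] [364.  62.]
{'time': 2.8833, 'ee_pos': [0.4322, 0.1816, 0.1878], 'eef_rot': [0.5554, 0.8316, -0.0001, 0.0], 'ft_force': [-0.2357, -0.723, 0.36], 'joint_positions': [0.3322, 0.0349, -0.8303, 1.8191, 0.0268, 1.2991, -0.1119]}
```

View pics/4.png

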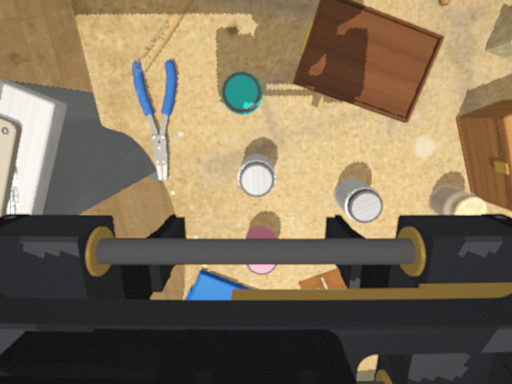

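The wrist view shows the N lid at (257,180), the F lid at (363,206), and the wood tray floor around (368,58). I'll refine positions with rays.

Run:
```python
from h import *
for p in[(257,180),(363,206)]: print("lid",ray("wrist",*p,.062))
for p in[(242,92),(261,263)]: print("distr",ray("wrist",*p,.062))
P=np.array([ray("wrist",*p,.012) for p in[(328,-4),(443,37),(407,122),(295,83)]]);print(P.tolist(),P[1:].tolist(),(P[1]+P[3])/2)
```

```text
lid [0.436  0.1786 0.062 ]
lid [0.5674 0.198  0.062 ]
distr [0.3829 0.2634 0.062 ]
distr [0.4826 0.08   0.062 ]
[[0.4326, 0.4058, 0.012], [0.5824, 0.4218, 0.012], [0.5918, 0.3151, 0.012], [0.4368, 0.3019, 0.012]] [[0.5824, 0.4218, 0.012], [0.5918, 0.3151, 0.012], [0.4368, 0.3019, 0.012]] [0.5096  0.36185 0.012  ]
```

Request:
arm_command(xyz=[[0.003, -0.002, -0.03], [0.003, -0.002, -0.065], [0.003, -0.002, -0.1], [0.003, -0.002, -0.135], [0.003, -0.002, -0.16], [0.003, -0.002, -0.172], [0.003, -0.002, -0.172], [0.003, -0.002, -0.172]], rot=[[0, 0, 0], [0, 0, 0], [0, 0, 0], [0, 0, 0], [0, 0, 0], [0, 0, 0], [0, 0, 0], [0, 0, 0]])

```text
time: 3.55
ee_pos: [0.4351, 0.1807, 0.0165]
eef_rot: [0.555, 0.832, 0.0, -0.0]
ft_force: [0.7, 0.1, 0.8]
width: 0.0871
grip_force: 0.0
```

Request:
arm_command(xyz=[[0, 0, 0], [0, 0, 0], [0, 0, 0], [0, 0, 0], [0, 0, 0], [0, 0, 0], [0, 0, 0], [0, 0, 0], [0, 0, 0]], rot=[[0, 0, 0], [0, 0, 0], [0, 0, 0], [0, 0, 0], [0, 0, 0], [0, 0, 0], [0, 0, 0], [0, 0, 0], [0, 0, 0]], grip=0.3, squeeze=35)

```text
time: 4.3
ee_pos: [0.4345, 0.1806, 0.0159]
eef_rot: [0.555, 0.832, -0.0, -0.0]
ft_force: [-1.7, -1.8, 4.2]
width: 0.0441
grip_force: 35.0
```

Request:
arm_command(xyz=[[0, 0, 0.01], [0, 0, 0.03], [0, 0, 0.055], [0, 0, 0.08], [0, 0, 0.1], [0, 0, 0.11], [0, 0, 0.11], [0, 0, 0.11], [0, 0, 0.11], [0, 0, 0.11], [0, 0, 0.11], [0, 0, 0.11]], rot=[[0, 0, 0], [0, 0, 0], [0, 0, 0], [0, 0, 0], [0, 0, 0], [0, 0, 0], [0, 0, 0], [0, 0, 0], [0, 0, 0], [0, 0, 0], [0, 0, 0], [0, 0, 0]])

```text
time: 5.3
ee_pos: [0.4343, 0.1807, 0.1251]
eef_rot: [0.555, 0.832, -0.0, -0.001]
ft_force: [-0.3, -0.3, -4.8]
width: 0.0444
grip_force: 35.0
```

Run:
```python
from h import *
F=[]
for k in range(8):
    i=r.camera("side");s=r.read_state();F.append(s["ft_force"])
print(np.mean(F,0),np.std(F,0),s["width"],s["ee_pos"],s["time"])
cv2.imwrite("pics/5.png",i[:,:,::-1])
```

```text
[-0.05275128  0.14745919 -4.80347732] [0.24813019 0.28642374 0.46547894] 0.04434855879311109 [0.43473037 0.18076059 0.12585816] 5.7
```

View pics/5.png

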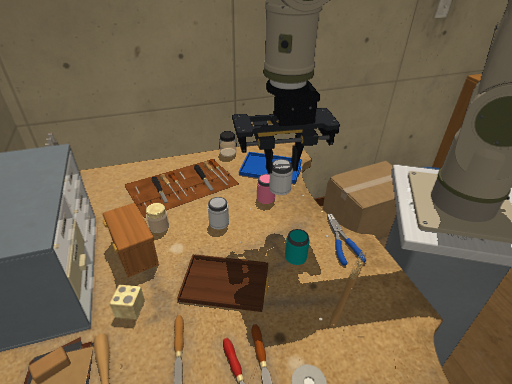

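Tin N is heavy (4.8 N), so it goes to the near slot of the wooden tray, around (0.467, 0.360).

Request:
arm_command(xyz=[[0.003, 0.015, 0], [0.007, 0.04, 0], [0.012, 0.07, 0], [0.018, 0.1, 0], [0.023, 0.13, 0], [0.028, 0.158, 0], [0.032, 0.175, 0], [0.032, 0.18, 0], [0.032, 0.18, 0], [0.032, 0.18, -0.03], [0.032, 0.18, -0.06], [0.032, 0.18, -0.085], [0.032, 0.18, -0.095], [0.032, 0.18, -0.1], [0.032, 0.18, -0.103], [0.032, 0.18, -0.105], [0.032, 0.18, -0.105], [0.032, 0.18, -0.105]], rot=[[0, 0, 0.03], [0, 0, 0.07], [0, 0, 0.11], [0, 0, 0.15], [0, 0, 0.19], [0, 0, 0.23], [0, 0, 0.26], [0, 0, 0.26], [0, 0, 0.26], [0, 0, 0.26], [0, 0, 0.26], [0, 0, 0.26], [0, 0, 0.26], [0, 0, 0.26], [0, 0, 0.26], [0, 0, 0.26], [0, 0, 0.26], [0, 0, 0.26]])

```text
time: 7.2
ee_pos: [0.4674, 0.3611, 0.0221]
eef_rot: [0.442, 0.897, 0.001, 0.0]
ft_force: [-0.7, 0.9, -4.2]
width: 0.0441
grip_force: 35.0
```

Request:
arm_command(xyz=[[0, 0, 0], [0, 0, 0], [0, 0, 0], [0, 0, 0], [0, 0, 0]], rot=[[0, 0, 0], [0, 0, 0], [0, 0, 0], [0, 0, 0], [0, 0, 0]], grip=0.75)

```text
time: 7.62
ee_pos: [0.467, 0.3611, 0.0213]
eef_rot: [0.442, 0.897, 0.0, 0.0]
ft_force: [0.3, 0.7, -0.2]
width: 0.0637
grip_force: 0.0
```

Request:
arm_command(xyz=[[0, 0, 0.01], [0, 0, 0.035], [0, 0, 0.07], [0, 0, 0.1], [0.01, -0.015, 0.115], [0.025, -0.04, 0.115], [0.042, -0.068, 0.115], [0.058, -0.095, 0.115], [0.075, -0.122, 0.115], [0.09, -0.147, 0.115], [0.101, -0.163, 0.115], [0.101, -0.163, 0.115], [0.101, -0.163, 0.1], [0.101, -0.163, 0.07], [0.101, -0.163, 0.04], [0.101, -0.163, 0.01], [0.101, -0.163, -0.004], [0.101, -0.163, -0.004], [0.101, -0.163, -0.004]], rot=[[0, 0, 0], [0, 0, 0], [0, 0, 0], [0, 0, 0], [0, 0, -0.03], [0, 0, -0.08], [0, 0, -0.13], [0, 0, -0.18], [0, 0, -0.23], [0, 0, -0.27], [0, 0, -0.3], [0, 0, -0.3], [0, 0, -0.3], [0, 0, -0.3], [0, 0, -0.3], [0, 0, -0.3], [0, 0, -0.3], [0, 0, -0.3], [0, 0, -0.3]], grip=1)

```text
time: 9.2
ee_pos: [0.5676, 0.1987, 0.0176]
eef_rot: [0.571, 0.821, 0.0, -0.0]
ft_force: [0.6, -0.2, 0.2]
width: 0.087
grip_force: 0.0
```

Request:
arm_command(xyz=[[0, 0, 0], [0, 0, 0], [0, 0, 0], [0, 0, 0], [0, 0, 0], [0, 0, 0], [0, 0, 0], [0, 0, 0], [0, 0, 0]], rot=[[0, 0, 0], [0, 0, 0], [0, 0, 0], [0, 0, 0], [0, 0, 0], [0, 0, 0], [0, 0, 0], [0, 0, 0], [0, 0, 0]], grip=0.3, squeeze=35)

```text
time: 9.95
ee_pos: [0.5677, 0.1977, 0.0173]
eef_rot: [0.571, 0.821, -0.0, 0.0]
ft_force: [-0.6, -0.8, 5.2]
width: 0.0438
grip_force: 50.3
```

Request:
arm_command(xyz=[[0, 0, 0.01], [0, 0, 0.03], [0, 0, 0.055], [0, 0, 0.08], [0, 0, 0.1], [0, 0, 0.11], [0, 0, 0.11], [0, 0, 0.11], [0, 0, 0.11], [0, 0, 0.11], [0, 0, 0.11], [0, 0, 0.11]], rot=[[0, 0, 0], [0, 0, 0], [0, 0, 0], [0, 0, 0], [0, 0, 0], [0, 0, 0], [0, 0, 0], [0, 0, 0], [0, 0, 0], [0, 0, 0], [0, 0, 0], [0, 0, 0]])

```text
time: 10.95
ee_pos: [0.5673, 0.1976, 0.126]
eef_rot: [0.571, 0.821, -0.0, -0.0]
ft_force: [0.4, -0.9, -1.4]
width: 0.0434
grip_force: 49.3
```

Run:
```python
from h import *
F=[]
for k in range(8):
    i=r.camera("side");s=r.read_state();F.append(s["ft_force"])
print(np.mean(F,0),np.std(F,0),s["width"],s["ee_pos"],s["time"],s["joint_positions"].round(2) if hasattr(s["joint_positions"],"round") else s["joint_positions"])
cv2.imwrite("pics/6.png",i[:,:,::-1])
```

```text
[ 0.18158437  0.09598999 -1.1824777 ] [0.53633038 0.38619589 0.28709348] 0.0432927016495728 [0.56773027 0.19775709 0.126862  ] 11.35 [ 0.2   0.43 -0.78  1.57  0.31  1.27 -0.27]
```

View pics/6.png

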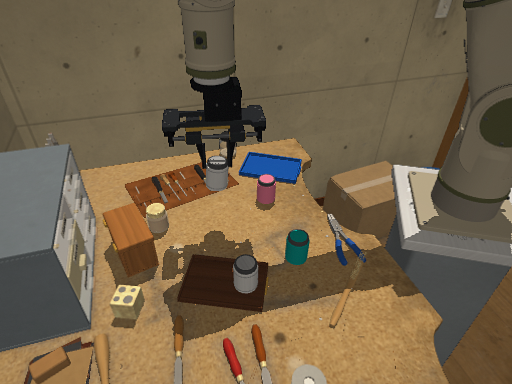

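Tin F is light (1.2 N) and goes to the blue tray, around (0.490, -0.048).

Request:
arm_command(xyz=[[-0.005, -0.015, 0], [-0.013, -0.042, 0], [-0.022, -0.07, 0], [-0.031, -0.1, 0], [-0.04, -0.13, 0], [-0.05, -0.16, 0], [-0.06, -0.19, 0], [-0.068, -0.217, 0], [-0.075, -0.238, 0], [-0.077, -0.246, 0], [-0.077, -0.246, 0], [-0.077, -0.246, -0.03], [-0.077, -0.246, -0.06], [-0.077, -0.246, -0.085], [-0.077, -0.246, -0.096], [-0.077, -0.246, -0.102], [-0.077, -0.246, -0.105], [-0.077, -0.246, -0.105], [-0.077, -0.246, -0.105]], rot=[[0, 0, -0.03], [0, 0, -0.07], [0, 0, -0.12], [0, 0, -0.17], [0, 0, -0.22], [0, 0, -0.27], [0, 0, -0.32], [0, 0, -0.37], [0, 0, -0.4], [0, 0, -0.4], [0, 0, -0.4], [0, 0, -0.4], [0, 0, -0.4], [0, 0, -0.4], [0, 0, -0.4], [0, 0, -0.4], [0, 0, -0.4], [0, 0, -0.4], [0, 0, -0.4]])

```text
time: 12.93
ee_pos: [0.4918, -0.048, 0.023]
eef_rot: [0.723, 0.691, 0.001, 0.001]
ft_force: [0.3, 0.3, -0.5]
width: 0.0438
grip_force: 49.3
```

Request:
arm_command(xyz=[[0, 0, 0], [0, 0, 0], [0, 0, 0], [0, 0, 0], [0, 0, 0]], rot=[[0, 0, 0], [0, 0, 0], [0, 0, 0], [0, 0, 0], [0, 0, 0]], grip=1)

```text
time: 13.35
ee_pos: [0.4909, -0.0484, 0.0222]
eef_rot: [0.723, 0.691, 0.0, 0.0]
ft_force: [-0.3, -0.1, 0.7]
width: 0.0695
grip_force: 0.0
```

Request:
arm_command(xyz=[[0, 0, 0.01], [0, 0, 0.035], [0, 0, 0.07], [0, 0, 0.105], [0, 0, 0.14], [0, 0.03, 0.17], [0, 0.07, 0.2], [0, 0.11, 0.22], [0, 0.14, 0.22], [0, 0.15, 0.22], [0, 0.15, 0.22], [0, 0.15, 0.22]], rot=[[0, 0, 0], [0, 0, 0], [0, 0, 0], [0, 0, 0], [0, 0, 0], [0, 0, 0], [0, 0, 0], [0, 0, 0], [0, 0, 0], [0, 0, 0], [0, 0, 0], [0, 0, 0]])

```text
time: 14.35
ee_pos: [0.4905, 0.1021, 0.2422]
eef_rot: [0.722, 0.692, -0.0, 0.0]
ft_force: [0.1, 0.3, -0.3]
width: 0.0871
grip_force: 0.0
```

Run:
```python
from h import *
for c in("scene","side"):
    i=r.camera(c);cv2.imwrite(f"pics/7{c}.png",i[:,:,::-1]);rep(c,["tin_a_mid","tray_wood","tray_blue"])
a=cv2.imread("pics/7scene.png");b=cv2.imread("pics/7side.png")
cv2.imwrite("pics/7.png",np.hstack([cv2.resize(x[120:320,120:320],(400,400)) for x in(a,b)]))
s=r.read_state();print(s["time"],s["ft_force"])
```

```text
scene spot_point tin_a_mid 0.96 [0.47  0.36  0.035] [214. 265.]
scene spot_point tin_a_mid 0.8 [0.48  0.081 0.029] [275. 185.]
scene spot_point tray_wood 0.8 [ 0.507  0.364 -0.002] [195. 276.]
scene spot_point tray_blue 0.94 [ 0.492 -0.053  0.001] [292. 167.]
side spot_point tin_a_mid 0.87 [0.479 0.083 0.028] [267. 189.]
side spot_point tin_a_mid 0.81 [0.379 0.264 0.031] [298. 246.]
side spot_point tin_a_mid 0.68 [0.467 0.361 0.036] [246. 273.]
side spot_point tray_wood 0.7 [ 0.506  0.364 -0.004] [226. 283.]
side spot_point tray_blue 0.77 [ 0.494 -0.051 -0.002] [270. 169.]
14.75 [ 0.07149538 -0.15055658 -0.85093033]
```

View pics/7.png

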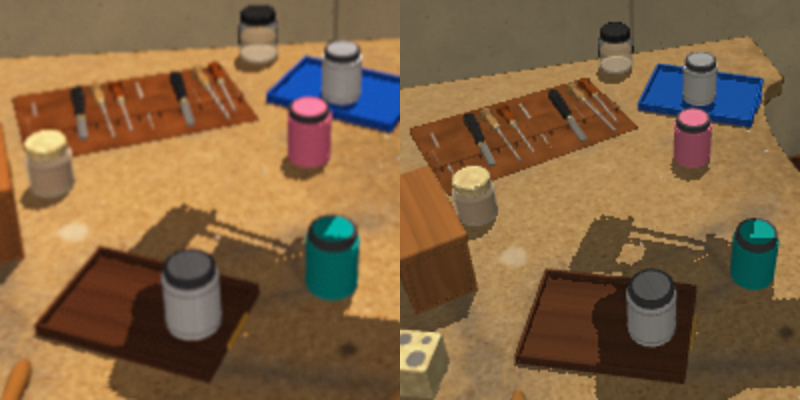

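Both tins stand upright inside their trays: heavy in the wood tray (scene (214,265)), light in the blue tray (scene (291,157)). The decoys haven't moved.

```bash
python3 -c "
from bench import r
print(r.close_job())"
```

```text
the job is handed in; nothing more can be done
None
```

I handed the job in at about 15 s on the robot's clock: the heavy tin (4.8 N when lifted) stands upright in the brown wooden tray and the light one (1.2 N) upright in the blue tray; the hand-in returned no verdict.

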